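# File the grain canisters in the bench rack and shut its gate

## Task

Push the three steel canisters one by one along the bench into the wooden guide rack, tallest first, then the middle one, then the shortest, so that they stand in single file with the tallest right up against the end stop and each touching the next. Then, with all three home, swing the steel gate fully shut behind them. Keep the canisters standing and slide them, do not lift them, and do not knock the lamp over the rack or disturb the other things on the bench.

Things in the scene. Friction and masses are not known exactly. Their poses are not given: they have to be found in the camera images.
- tall: Round lidded plain steel canister, 60 mm diameter, 90 mm tall (the tallest of the three), standing upright, closed, about 0.35 kg (may vary -30 to +40 %). Origin at the centre of its underside; its z axis is its upright axis.
- middle: Round lidded plain steel canister, 60 mm diameter, 75 mm tall (the middle-sized of the three), standing upright, closed, about 0.3 kg (may vary -30 to +40 %). Origin at the centre of its underside; its z axis is its upright axis.
- short: Round lidded plain steel canister, 60 mm diameter, 60 mm tall (the shortest of the three), standing upright, closed, about 0.25 kg (may vary -30 to +40 %). Origin at the centre of its underside; its z axis is its upright axis.
- rack: Wooden guide rack fixed to the bench: two parallel rails 20 mm high, 14 mm wide, 190 mm long, with a 66 mm wide lane between, no floor (canisters slide on the bench). Origin on the bench at the middle of the lane's mouth; y axis along the lane from the mouth inwards, x across it. On the +x side a fixed 20 mm high lead-in flares out from the mouth to about x = 70, y = -52 mm.
- rack_end (a point): Point on the bench at the inner face of the rack's end stop (a 32 mm high bar across the lane), middle of the lane, 184 mm from the mouth. With all three home the canisters' centres stand 30, 90 and 150 mm from it.
- gate (a joint): Angle of the gate, a plain steel plate 84 mm long, 8 mm thick, from 5 to 45 mm above the bench, hinged beside the mouth. 0 = shut, straight across the mouth (hard stop); about 1.6 to 1.9 at the start = open, sticking out in line with the rack's -x rail or flared slightly outwards; at most 2.3. At angle a it points along (cos a, -sin a) in the rack's x, y.
- gate_hinge (a point): The gate's upright hinge axis, on the bench, at x = -42, y = -8 mm of the rack, just outside the end of the -x rail. The gate turns stiffly (about 0.05 N m) and stays where it is left; push its side with a fingertip. Shut, its inner face lies 4 mm outside the mouth, 8 mm behind a fully home third canister.
- gate_tip (a point): Free end of the gate, mid-height (25 mm above the bench), 84 mm from the hinge.
- lamp: Bench lamp fixed over the rack, a flat black head whose long side lies across the lane. Origin on the bench, within 6 mm of the rack's origin and within 0.03 rad in line with it. In its own frame the head covers x = -85 to +165, y = -35 to +30 mm, so it overhangs the mouth and the gate. A post, 18 mm thick, stands at x = 150, y = 10 mm on a 110 mm wide base disc.
- lamp_edge (a point): Middle (across the lane) of the lower edge of the lamp head on the side from which canisters come: the head's underside is 192 mm above the bench, the head 22 mm thick. Hands must come in under it from the open side with the tool tilted.
- hammer: Small hammer lying flat, about 240 mm long, bystander; origin under its middle.
- brush: Bench brush lying flat, about 190 mm long, bystander; origin under its middle.
- mandrel: Tapered steel ring mandrel lying along y, 240 mm long, up to 26 mm thick, bystander; origin at the centre of its thin end.
- pumice: Grey pumice block 75 x 50 x 30 mm, bystander; origin at the centre of its underside.
- mug: White mug, 76 mm diameter, 85 mm tall, bystander; origin at the centre of its underside.
- anvil: Flat square steel bench block 65 x 65 x 18 mm, bystander; origin at the centre of its underside.
- bowl: Shallow terracotta bowl, 100 mm diameter, 32 mm tall, bystander; origin at the centre of its underside.
Mind the look-alikes: they are no part of the job. Leave any turquoise or yellow look-alike of the short alone.

How it is judged:
On the way, in this order (a step that is already met when the one before it is completed fails the run):
1. the tallest canister is between the rails, the other two still outside (y of tall in the frame of rack above 0 m and y of each of middle, short in the frame of rack below -0.03 m), for 0.1 s.
2. the middle canister has followed it in, the shortest still outside (y of middle in the frame of rack above 0 m and y of tall in the frame of rack above 0.055 m and y of short in the frame of rack below -0.03 m), for 0.1 s.
3. all three are home in single file, the gate still open (y of tall in the frame of rack above 0.148 m and y of middle in the frame of rack between 0.088 and 0.105 m and y of short in the frame of rack between 0.028 and 0.045 m and x of tall in the frame of rack between -0.01 and 0.01 m and x of middle in the frame of rack between -0.01 and 0.01 m and x of short in the frame of rack between -0.01 and 0.01 m and angle between each of tall, middle, short's own z axis and vertical below 0.06 rad and height (world z) of each of tall, middle, short below 0.006 m and value of joint gate above 0.5 rad), for 0.2 s.
At the end, for the whole second after the job is handed in: The tallest, middle and shortest canister stand upright (within 0.06 rad) on the bench in the lane in that order from the end stop, each no more than 6 mm short of its fully home place (touching the stop or its neighbour), at rest, and the gate is shut to within 0.1 rad (y of tall in the frame of rack above 0.148 m and y of middle in the frame of rack between 0.088 and 0.105 m and y of short in the frame of rack between 0.028 and 0.045 m and x of tall in the frame of rack between -0.01 and 0.01 m and x of middle in the frame of rack between -0.01 and 0.01 m and x of short in the frame of rack between -0.01 and 0.01 m and angle between each of tall, middle, short's own z axis and vertical below 0.06 rad and height (world z) of each of tall, middle, short below 0.006 m and value of joint gate between -0.1 and 0.1 rad and linear speed of each of tall, middle, short below 0.02 m/s).
It fails at once if a canister is lifted off the bench (over 20 mm) (height (world z) of any of tall, middle, short above 0.02 m).
It fails at once if a canister is tipped over (leans more than 0.5 rad) (angle between any of tall, middle, short's own z axis and vertical above 0.5 rad).
It fails at once if the lamp is knocked (more than 15 N) (contact force between lamp and anything else above 15 N).
It fails at once if another thing on the bench is moved more than 40 mm (distance of any of hammer, brush, mandrel, pumice, mug, anvil, bowl from where it was at the start of the episode above 0.04 m).
It also fails if it takes over 72 s, if anything falls off the work surface, if the arm or the gripper's body presses on something with over 40 N, if the wrist force passes 120 N, or if a joint passes its speed limit or range.

## Robot

A 6-joint arm with a two-finger parallel gripper is mounted at the origin on the work surface. World frame = base frame: x ahead of the robot, y to its left, z up, the work surface at z = 0. Lengths are in m, angles in rad, forces in N, time in s.
With the tool pointing down it reaches from about 0.375 to 0.925 m from the base axis. Payload 5.7 kg.
Tool frame: the origin (TCP) lies midway between the tips of the shut fingers; the grasp point (between the pads) lies 19 mm behind it; z points along the fingers, y is the line along which they close (so a half turn about z gives the same grasp; the last joint's range is limited). The gripper opens to 88 mm and grips with 3 to 60 N. Pads are 20 mm wide; open, the fingers measure 115 mm over their backs; the gripper's body (75 mm by 178 mm) begins 61 mm behind the grasp point.
Start: joints at [-1.399, 0.359, 1.51, -0, 1.272, -0.115], TCP at [0.17, -0.575, 0.223] pointing down, gripper open.
Joint ranges: [-2.97, 2.97], [-1.01, 2.36], [0.21, 2.38], [-0.96, 4.11], [0.2, 2.71], [-2.98, 2.98]. Speed limits (rad/s): [2.39, 2.39, 3.14, 3.14, 3.14, 3.14].

## Interface

Orientations are given as a unit quaternion [x, y, z, w].
In Python, from bench import move_ptp, servo_line, goto_joints, move_gripper, sleep, inverse_kinematics, capture, PlanningError, close_job, spot_in, silhouettes, current_clock, current_joint_pos, current_qvel, current_joint_torque, current_position, current_orientation, current_force, current_torque, current_finger_gap, current_grip_force gives the robot as it stands. Calls block until the motion is done:
- move_ptp(position, orientation): joint-space move of the TCP to a pose.
- servo_line(position, orientation=None, rate=0.15, contact_N=None): straight line of the TCP; orientation=None keeps the orientation; rate is the mean speed in m/s. With contact_N (N) it stops when the force on the tool has changed by that much, and returns True; else False.
- goto_joints(angles): joint-space move.
- move_gripper(opening): finger opening in m; the grip force is fixed at half the most; returns when the fingers have stopped.
- sleep(seconds).
- inverse_kinematics(position, orientation): joint angles nearest the present ones, or None.
- capture(name): name is "side" or "top"; returns a dict with "image" (384x512x3 uint8, blue, green, red), "range_z" (384x512 float32, m along the optical axis (not along the pixel's ray), 0 where there is no reading), "intrinsics" (3x3 intrinsics, pixels), "R" (3x3) and "t" (3): a world point X has camera coordinates R X + t. Camera axes: x right, y down, z forward; pixel columns grow to the right and rows downward; lengths in m; the calibration is good to about 2 mm. A picture is of the moment at which its call begins.
A pose or a line that the arm cannot do raises PlanningError and nothing moves.
- close_job(): hands the job in; it is judged then, once.
Trained networks look in the newest picture that a camera, given by its name, has taken for a name from the list of things; names that differ only in an ending like _2 or _b are one class to them, and where a whole thing is asked for, a point or a joint stands for the part that bears it (a point fixed in the world has none). Each returns a list of dicts, best first, with "conf" (0 to 1); they miss things now and then, are a little off and sometimes report something else, mostly with a low value. They report only what shows in the picture. A call takes as long as a camera call. They do not tell look-alikes from the thing itself.
- spot_in(camera, query): "xy" ([column, row] in pixels, amid what is visible of it).
- silhouettes(camera, query): "region" (384x512 bool, what is visible of it) and "xy" ([column, row] in pixels, amid what is visible of it).
Readings, each from a call of its own:
- current_clock(): time.
- current_joint_pos(): joint angles.
- current_qvel(): joint speeds.
- current_joint_torque(): joint torques, N m.
- current_position(): TCP position.
- current_orientation(): TCP orientation.
- current_force(): force on the tool from outside, world axes, zero at the start.
- current_torque(): the same for the moment, N m.
- current_finger_gap(): finger opening in m.
- current_grip_force(): force on a finger pad.
Only numpy, scipy, OpenCV 4.12 (cv2) and the standard library are available. Lean on these libraries where they do the work, as an engineer would, in place of code of your own. Each camera call takes 0.05 s, during which the arm holds its last target. There are 200 camera calls.

## Working session

There is one attempt and no reset: what is moved stays moved. The work goes in short steps, each a Python script; the robot and the scene stay as the last script left them, time stands still between calls to the robot, and variables do not carry over. Pictures are saved under pics/ and viewed, at most 10 in all, crops included, and the job is handed in when it is done.

```bash
ls; mkdir -p pics
python3 - <<'E'
from bench import *
import cv2,numpy as np
for c in("top","side"):
    d=capture(c); cv2.imwrite(f"pics/{c}0.png",d["image"]); np.savez(f"{c}0.npz",**{k:np.asarray(v) for k,v in d.items()})
    print(c,d["intrinsics"].tolist(),d["R"].round(3).tolist(),d["t"].round(3).tolist())
    for q in("tall","middle","short","rack","gate","lamp"):
        for s in silhouettes(c,q):
            m=s["region"]; r=d["range_z"]; v,u=np.nonzero(m&(r>0)); z=r[v,u]
            P=(np.linalg.inv(d["intrinsics"])@np.vstack([u*z,v*z,z])).T; X=(P-d["t"])@d["R"]
            if len(X): print(q,round(s["conf"],2),np.round(s["xy"]),len(X),X.min(0).round(3),np.median(X,0).round(3),X.max(0).round(3))
print(current_clock())
E
```

```text
pics
top [[483.7574787195789, 0.0, 257.1837912667251], [0.0, 483.7574787195789, 194.89106209630708], [0.0, 0.0, 1.0]] [[0.014, -1.0, 0.01], [-0.988, -0.016, -0.153], [0.153, -0.008, -0.988]] [-0.031, 0.563, 1.555]
tall 0.56 [303. 168.] 353 [ 0.631 -0.196 -0.002] [ 0.653 -0.165  0.088] [ 0.69  -0.137  0.1  ]
tall 0.32 [206. 201.] 667 [ 0.498 -0.065 -0.006] [0.547 0.145 0.021] [0.645 0.223 0.212]
middle 0.74 [336. 198.] 338 [ 0.523 -0.311  0.003] [ 0.549 -0.277  0.074] [ 0.583 -0.25   0.087]
short 0.87 [315. 233.] 287 [ 0.403 -0.231  0.012] [ 0.432 -0.201  0.059] [ 0.462 -0.172  0.07 ]
short 0.79 [345. 235.] 306 [ 0.405 -0.335 -0.   ] [ 0.434 -0.304  0.059] [ 0.463 -0.278  0.071]
short 0.51 [326. 265.] 305 [ 0.299 -0.282 -0.004] [ 0.325 -0.249  0.059] [ 0.353 -0.223  0.071]
short 0.37 [339. 197.] 356 [ 0.523 -0.325 -0.004] [ 0.552 -0.277  0.074] [ 0.598 -0.25   0.087]
rack 0.85 [206. 203.] 667 [ 0.506 -0.065 -0.009] [0.545 0.152 0.021] [0.646 0.224 0.051]
rack 0.23 [242. 165.] 2064 [ 0.488 -0.017 -0.007] [0.625 0.024 0.214] [0.803 0.09  0.242]
gate 0.37 [263. 208.] 65 [ 0.506 -0.069 -0
[... 492 characters left out ...]
002] [ 0.551 -0.265  0.072] [ 0.58  -0.011  0.216]
short 0.74 [261. 252.] 1052 [ 0.505 -0.101 -0.002] [0.544 0.147 0.023] [0.643 0.224 0.057]
short 0.6 [298. 168.] 412 [ 0.394 -0.307 -0.   ] [ 0.432 -0.184  0.054] [ 0.461 -0.169  0.068]
short 0.6 [328. 162.] 393 [ 0.296 -0.367 -0.001] [ 0.327 -0.235  0.052] [ 0.355 -0.22   0.067]
rack 0.86 [259. 250.] 1105 [ 0.505 -0.101 -0.002] [0.55  0.14  0.023] [0.646 0.223 0.057]
gate 0.5 [266. 203.] 136 [ 0.505 -0.067  0.003] [ 0.519 -0.025  0.039] [0.537 0.022 0.051]
gate 0.34 [298. 168.] 420 [ 0.395 -0.289  0.001] [ 0.432 -0.184  0.052] [ 0.461 -0.169  0.068]
lamp 0.7 [210. 176.] 2985 [ 0.488 -0.176 -0.002] [0.679 0.042 0.211] [0.777 0.095 0.239]
0.7
```

Run:
```python
import cv2
a=cv2.imread("pics/top0.png");b=cv2.imread("pics/side0.png")
cv2.imwrite("pics/t1.png",cv2.resize(a[110:300,150:410],None,fx=3,fy=3,interpolation=cv2.INTER_CUBIC))
cv2.imwrite("pics/s1.png",cv2.resize(b[100:300,130:390],None,fx=3,fy=3,interpolation=cv2.INTER_CUBIC))
```

```text
(no output)
```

View pics/t1.png

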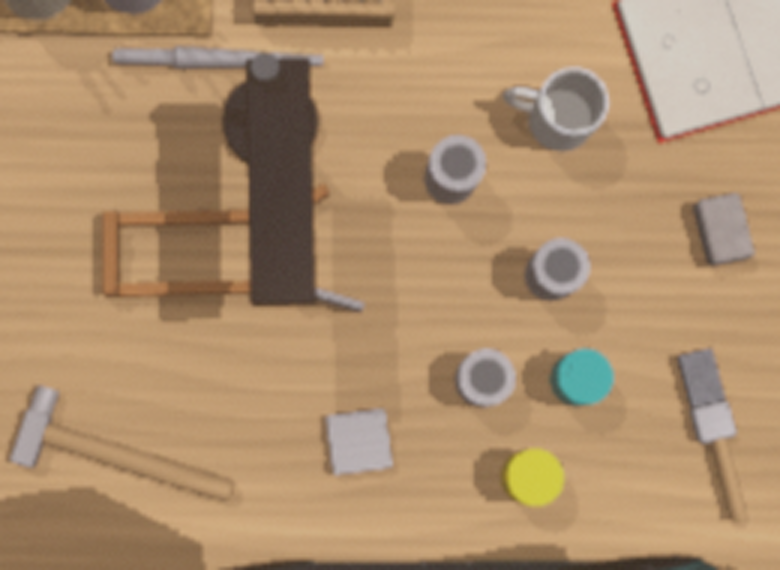

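View pics/s1.png

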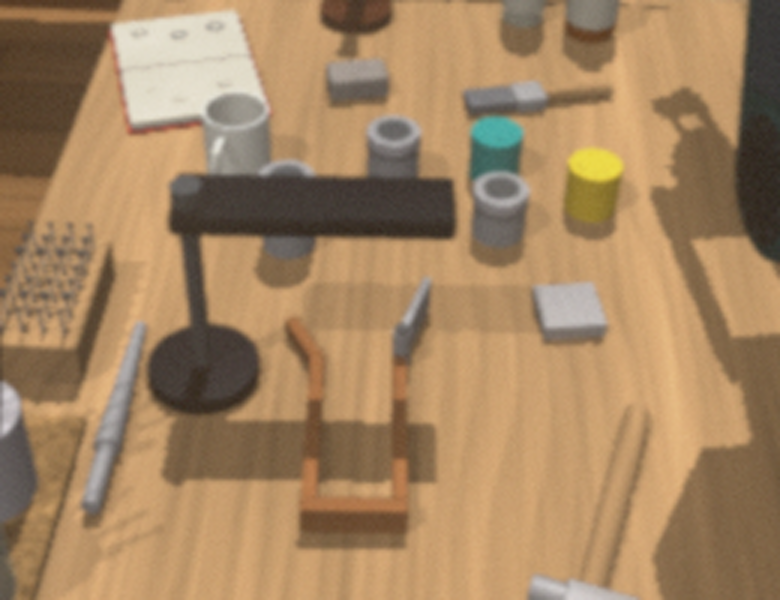

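View pics/top0.png

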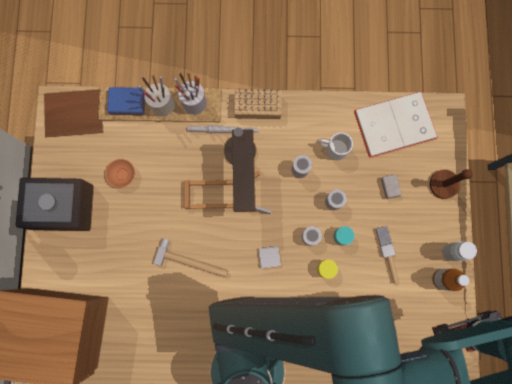

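The pictures show the rack lane running along world +y (top view ≈ 185–255, 180–208). The gate is open at (263,210) and the lamp head is over the mouth. The steel canisters are tall (302,166), middle (336,199) and short (312,236), with the turquoise (345,236) and yellow (328,268) look-alikes beside them. Next I'll refine the positions.

```bash
cat > h.py <<'E'
import numpy as np,cv2
from scipy.optimize import least_squares
def cloud(d):
    r=d["range_z"]; v,u=np.nonzero(r>0); z=r[v,u]
    return ((np.linalg.inv(d["intrinsics"])@np.vstack([u*z,v*z,z])).T-d["t"])@d["R"], d["image"][v,u].astype(int)
def can(X,c,h):
    "centre from rim points near height h around guess c"
    c=np.array(c,float)
    for _ in range(4):
        m=(np.hypot(*(X[:,:2]-c).T)<.042)&(abs(X[:,2]-h)<.006); P=X[m,:2]
        if len(P)<15: return None
        c=np.array(cv2.minEnclosingCircle(P.astype(np.float32))[0])
    return c.round(4),len(P),round(cv2.minEnclosingCircle(P.astype(np.float32))[1],4),np.median(X[m,2]).round(4)
E
python3 - <<'E'
from h import *
for n in("top","side"):
    X,C=cloud(dict(np.load(n+"0.npz"))); print(n)
    for c,h in(((.655,-.165),.09),((.55,-.277),.075),((.432,-.201),.06)): print(can(X,c,h))
    b,g,r=C.T; wood=(X[:,0]>.49)&(X[:,0]<.67)&(X[:,1]>-.05)&(X[:,1]<.24)
    R=X[wood&(abs(X[:,2]-.02)<.005)]; R=R[(R[:,1]<.2)]
    for s in (R[R[:,0]<.575],R[R[:,0]>.575]):
        s=s[(s[:,1]>.03)]
        p=np.polyfit(s[:,1],s[:,0],1); e=s[:,0]-np.polyval(p,s[:,1]); print("rail x(y=0.03)",np.polyval(p,.03).round(4),"x(.2)",np.polyval(p,.2).round(4),len(s),e.std().round(4),s[:,1].min().round(3))
    E=X[wood&(abs(X[:,2]-.032)<.005)&(X[:,1]>.17)]; print("end",E.min(0).round(4),np.percentile(E,[5,50,95],axis=0).round(4).tolist(),E.max(0).round(4),len(E))
    G=X[(X[:,0]>.48)&(X[:,0]<.56)&(X[:,1]>-.09)&(X[:,1]<.03)&(X[:,2]>.038)&(X[:,2]<.05)]
    print("gate",G[np.argsort(G[:,1])][::3].round(3).tolist())
    L=X[(X[:,2]>.205)&(X[:,2]<.222)&(X[:,0]>.47)&(X[:,0]<.8)&(abs(X[:,1])<.12)]; print("lamp",len(L),np.percentile(L,[2,98],axis=0).round(3).tolist(),cv2.minAreaRect(L[:,:2].astype(np.float32)))
    for nm,lo,hi in(("mug",(.64,-.36),(.8,-.22)),("anvil",(.3,-.12),(.42,0))):
        m=(X[:,0]>lo[0])&(X[:,0]<hi[0])&(X[:,1]>lo[1])&(X[:,1]<hi[1])&(X[:,2]>.012)
        print(nm,X[m].min(0).round(3),X[m].max(0).round(3)) if m.any() else 0
E
```

```text
top
(array([ 0.6616, -0.1674]), 241, 0.0307, np.float64(0.0898))
(array([ 0.5532, -0.2801]), 254, 0.0313, np.float64(0.0752))
(array([ 0.4327, -0.2021]), 252, 0.03, np.float64(0.0597))
rail x(y=0.03) 0.5346 x(.2) 0.5263 155 0.0041 0.058
rail x(y=0.03) 0.6123 x(.2) 0.6078 138 0.0043 0.063
end [0.5204 0.1903 0.027 ] [[0.527, 0.2044, 0.0275], [0.5675, 0.2127, 0.0317], [0.6081, 0.2214, 0.0364]] [0.6123 0.2226 0.037 ] 124
gate [[0.511, -0.069, 0.04], [0.51, -0.065, 0.046], [0.51, -0.062, 0.047], [0.513, -0.059, 0.046], [0.516, -0.055, 0.047], [0.516, -0.052, 0.048], [0.52, -0.046, 0.041], [0.514, -0.042, 0.04], [0.514, -0.039, 0.039], [0.516, -0.036, 0.05], [0.523, -0.032, 0.044], [0.523, -0.029, 0.044], [0.522, -0.026, 0.049], [0.526, -0.022, 0.046], [0.526, -0.019, 0.045]]
lamp 1710 [[0.494, -0.011, 0.207], [0.73, 0.054, 0.22]] ((0.6133906841278076, 0.021382443606853485), (0.24867689609527588, 0.06502402573823929), 2.352351188659668)
mug [ 0.695 -0.343  0.012] [ 0.785 -0.223  0.094]
anvil [ 0.328 -0.101  0.012] [ 0.397 -0.031  0.031]
side
(array([ 0.6613, -0.1754]), 63, 0.027, np.float6
[... 538 characters left out ...]
0.512, -0.044, 0.047], [0.512, -0.042, 0.04], [0.521, -0.034, 0.047], [0.521, -0.031, 0.045], [0.518, -0.025, 0.047], [0.524, -0.024, 0.047], [0.524, -0.021, 0.046], [0.526, -0.013, 0.05], [0.529, -0.01, 0.048], [0.523, -0.006, 0.04], [0.526, -0.005, 0.049], [0.54, 0.007, 0.048], [0.525, 0.011, 0.04], [0.54, 0.012, 0.048], [0.54, 0.015, 0.043], [0.531, 0.017, 0.045], [0.531, 0.017, 0.05], [0.534, 0.019, 0.039], [0.531, 0.02, 0.04]]
lamp 1602 [[0.494, -0.01, 0.206], [0.724, 0.057, 0.219]] ((0.6131566762924194, 0.02106538973748684), (0.249435693025589, 0.07171912491321564), 2.2337372303009033)
mug [ 0.694 -0.338  0.013] [ 0.768 -0.225  0.091]
anvil [ 0.326 -0.105  0.012] [ 0.397 -0.03   0.026]
```

```bash
cat >> h.py <<'E'
from scipy.spatial.transform import Rotation as Ro
def quat(tilt,yaw=0):
    "tool y along -x-ish (close axis across lane), z tilted from down towards lane direction; yaw rotates about world z"
    c,s=np.cos(tilt),np.sin(tilt)
    z=np.array([0,s,-c]); y=np.array([-1.,0,0]); x=np.cross(y,z)
    return (Ro.from_euler('z',yaw)*Ro.from_matrix(np.c_[x,y,z])).as_quat()
def quat2(tilt,yaw=0): return (Ro.from_quat(quat(tilt,yaw))*Ro.from_euler('z',np.pi)).as_quat()
E
python3 - <<'E'
from h import *; from bench import *
print(Ro.from_quat(current_orientation()).as_matrix().round(2).tolist())
for f in(quat,quat2):
  for t,p in((0,(.655,-.165,.02)),(0,(.55,-.277,.02)),(0,(.432,-.201,.02)),(0,(.58,-.105,.02)),(.8,(.58,-.16,.035)),(.8,(.58,.04,.035)),(.8,(.505,-.04,.033)),(.8,(.58,-.2,.1))):
    q=inverse_kinematics(np.array(p),f(t)); print(f.__name__,t,p,None if q is None else np.round(q,2))
E
```

```text
[[0.96, 0.28, -0.0], [0.28, -0.96, 0.0], [0.0, -0.0, -1.0]]
quat 0 (0.655, -0.165, 0.02) [-0.35  0.68  1.51 -0.    0.96  2.79]
quat 0 (0.55, -0.277, 0.02) [-0.58  0.61  1.66 -0.    0.87  2.56]
quat 0 (0.432, -0.201, 0.02) [-0.58  0.48  1.97 -0.    0.69  2.56]
quat 0 (0.58, -0.105, 0.02) [-0.3   0.59  1.72 -0.    0.84  2.85]
quat 0.8 (0.58, -0.16, 0.035) [-0.74  0.86  1.42  0.56  1.49  2.17]
quat 0.8 (0.58, 0.04, 0.035) [-0.49  0.77  1.67  0.73  1.25  2.21]
quat 0.8 (0.505, -0.04, 0.033) [-0.67  0.75  1.74  0.63  1.28  2.09]
quat 0.8 (0.58, -0.2, 0.1) [-0.78  0.8   1.33  0.54  1.62  2.22]
quat2 0 (0.655, -0.165, 0.02) [-0.35  0.68  1.51 -0.    0.96 -0.35]
quat2 0 (0.55, -0.277, 0.02) [-0.58  0.61  1.66 -0.    0.87 -0.58]
quat2 0 (0.432, -0.201, 0.02) [-0.58  0.48  1.97 -0.    0.69 -0.58]
quat2 0 (0.58, -0.105, 0.02) [-0.3   0.59  1.72 -0.    0.84 -0.3 ]
quat2 0.8 (0.58, -0.16, 0.035) [-0.74  0.86  1.42  0.56  1.49 -0.97]
quat2 0.8 (0.58, 0.04, 0.035) [-0.49  0.77  1.67  0.73  1.25 -0.93]
quat2 0.8 (0.505, -0.04, 0.033) [-0.67  0.75  1.74  0.63  1.28 -1.06]
quat2 0.8 (0.58, -0.2, 0.1) [-0.78  0.8   1.33  0.54  1.62 -0.92]
```

```bash
cat >> h.py <<'E'
from bench import *
O=np.array([.5738,.022]); YAW=.04; T=.8
def W(x,y,z):
    c,s=np.cos(YAW),np.sin(YAW); return np.array([O[0]+c*x-s*y,O[1]+s*x+c*y,z])
def stage(c,ys=-.12,zg=.02):
    "grip the canister from above near the bench and slide it to the lane axis"
    q=quat2(0,YAW); c=np.array(c)
    move_gripper(.088)
    move_ptp(np.r_[c,.16],q); servo_line(np.r_[c,zg],rate=.15)
    move_gripper(.03); print("gap",current_finger_gap(),"grip",current_grip_force())
    rel=np.array([[np.cos(YAW),np.sin(YAW)],[-np.sin(YAW),np.cos(YAW)]])@(c-O)
    servo_line(W(0,min(rel[1],ys-.03),zg),rate=.12)
    servo_line(W(0,ys,zg),rate=.1)
    move_gripper(.08); servo_line(W(0,ys,.15),rate=.25)
def push(y1,ys=-.12,zp=.035,rate=.08,contact=None):
    q=quat2(T,YAW)
    move_ptp(W(0,ys-.05,.14),q); move_gripper(.032); servo_line(W(0,ys-.05,zp),rate=.15)
    hit=servo_line(W(0,y1,zp),rate=rate,contact_N=contact)
    p=current_position(); print("hit",hit,"rack y",((p[:2]-O)@[-np.sin(YAW),np.cos(YAW)]).round(4),"F",np.round(current_force(),2))
    servo_line(W(0,-.13,zp),rate=.2); servo_line(W(0,-.14,.15),rate=.2)
E
python3 - <<'E'
from h import *
stage((.660,-.168)); print(current_clock())
d=capture("side"); X,_=cloud(d); c=W(0,-.12,0)[:2]; print(c,can(X,c,.09)); cv2.imwrite("pics/s2.png",d["image"])
push(.02); print(current_clock())
d=capture("side"); X,_=cloud(d); c=W(0,.05,0)[:2]; print(c,can(X,c,.09))
cv2.imwrite("pics/s3.png",cv2.resize(d["image"][100:300,130:390],None,fx=3,fy=3))
E
```

```text
gap 0.05946527838593205 grip 30.000121593475342
7.725
[ 0.57859872 -0.09790401] (array([ 0.5749, -0.0816]), 48, 0.0242, np.float64(0.089))
hit False rack y 0.0198 F [ 0.54 -1.41 -0.02]
14.2583
[0.57180053 0.07196001] (array([0.5706, 0.0717]), 303, 0.0325, np.float64(0.0923))
```

View pics/s3.png

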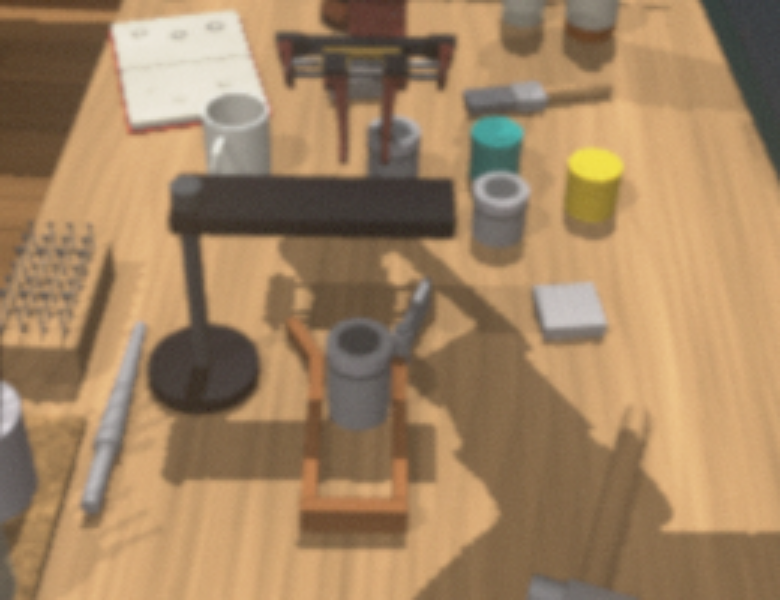

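Run:
```python
from h import *
stage((.5525,-.280)); push(.02); print(current_clock())
d=capture("side"); X,_=cloud(d)
for y,h in((.11,.09),(.05,.075)): print(W(0,y,0)[:2],can(X,W(0,y,0)[:2],h))
d=capture("top"); X,_=cloud(d); print(can(X,(.432,-.202),.06)); print(can(X,W(0,.11,0)[:2],.09))
```

```text
gap 0.05984363941186368 grip 30.00080645084381
hit False rack y 0.0198 F [-0.79 -2.14  0.18]
27.6417
[0.56940117 0.13191201] (array([0.5689, 0.132 ]), 347, 0.0329, np.float64(0.0921))
[0.57180053 0.07196001] (array([0.5694, 0.0715]), 231, 0.0312, np.float64(0.0776))
None
(array([0.5681, 0.1327]), 254, 0.0307, np.float64(0.09))
```

Run:
```python
from h import *
stage((.432,-.202)); push(.018,rate=.06,contact=14); print(current_clock())
d=capture("side"); X,_=cloud(d)
for y,h in((.154,.09),(.094,.075),(.034,.06)): print(W(0,y,0)[:2],can(X,W(0,y,0)[:2],h))
cv2.imwrite("pics/s4.png",cv2.resize(d["image"][100:300,130:390],None,fx=3,fy=3))
G=X[(X[:,0]>.48)&(X[:,0]<.56)&(X[:,1]>-.09)&(X[:,1]<.0)&(X[:,2]>.038)&(X[:,2]<.05)]
print("gate",G[np.argsort(G[:,1])][::5].round(3).tolist())
d=capture("top"); X,_=cloud(d)
for y,h in((.154,.09),(.094,.075)): print(can(X,W(0,y,0)[:2],h))
```

```text
gap 0.0601435524975222 grip 30.001340210437775
hit True rack y 0.0032 F [ 0.49 -3.13  2.37]
41.225
[0.56764164 0.17587682] (array([0.566 , 0.1741]), 373, 0.0317, np.float64(0.0922))
[0.570041   0.11592481] (array([0.569 , 0.1141]), 256, 0.0314, np.float64(0.0774))
[0.57244036 0.0559728 ] (array([0.5698, 0.0535]), 223, 0.0312, np.float64(0.0626))
gate [[0.507, -0.071, 0.047], [0.51, -0.06, 0.048], [0.509, -0.054, 0.046], [0.512, -0.048, 0.047], [0.515, -0.041, 0.049], [0.515, -0.033, 0.048], [0.518, -0.025, 0.039], [0.524, -0.02, 0.047], [0.521, -0.014, 0.049], [0.526, -0.009, 0.045], [0.526, -0.001, 0.049]]
(array([0.5668, 0.17  ]), 247, 0.0348, np.float64(0.0903))
(array([0.568, 0.117]), 253, 0.0324, np.float64(0.0756))
```

View pics/s4.png

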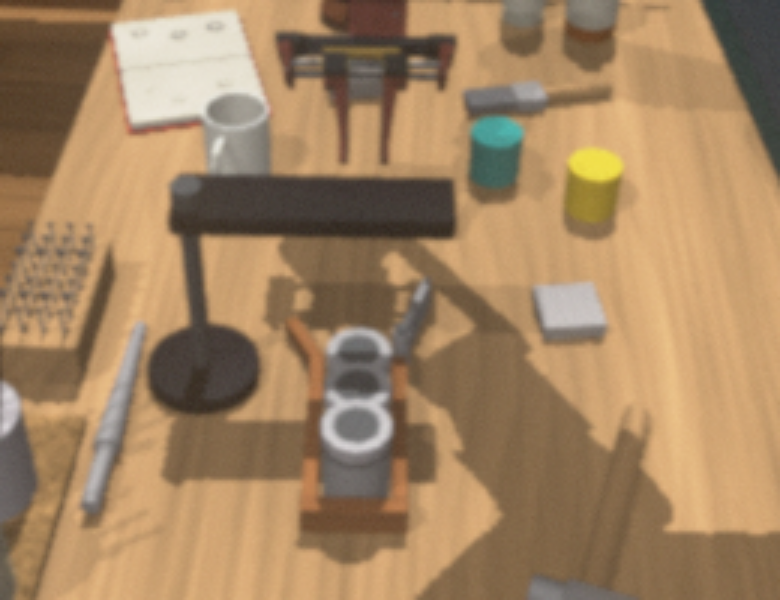

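The picture shows all three canisters upright in the lane, with tall against the stop at (357,450) and the gate still open at (412,320). I'll give them one confirming push, then shut the gate.

Run:
```python
from h import *
push(.018,ys=-.08,rate=.06,contact=20); print(current_clock())
q=quat2(T,YAW); z=.033
move_ptp(W(-.105,-.10,.12),q); move_gripper(0); servo_line(W(-.105,-.10,z),rate=.15)
def fp(a,r=.06,d=.016): return W(-.042+r*np.cos(a)-d*np.sin(a),-.008-r*np.sin(a)-d*np.cos(a),z)
servo_line(fp(1.9,d=.03),rate=.1)
for a in(1.6,1.3,1.0,.7,.4,.15): print(a,servo_line(fp(a),rate=.1,contact_N=15))
p=current_position(); print(servo_line(fp(0,d=.004),rate=.04,contact_N=10),current_clock())
p=current_position(); print("rack y",((p[:2]-O)@[-np.sin(YAW),np.cos(YAW)]).round(4),current_force())
servo_line(W(.0,-.12,z),rate=.15); servo_line(W(0,-.16,.12),rate=.2)
d=capture("side"); X,_=cloud(d)
for y,h in((.154,.09),(.094,.075),(.034,.06)): print(W(0,y,0)[:2],can(X,W(0,y,0)[:2],h))
cv2.imwrite("pics/s5.png",cv2.resize(d["image"][100:300,130:390],None,fx=3,fy=3)); print(current_clock())
```

```text
hit True rack y 0.0036 F [-0.18 -5.35  2.91]
46.2
1.6 False
1.3 False
1.0 False
0.7 False
0.4 False
0.15 False
True 51.275
rack y -0.0198 [-1.16001332 -4.43782479  1.32370381]
[0.56764164 0.17587682] (array([0.566 , 0.1748]), 372, 0.0313, np.float64(0.092))
[0.570041   0.11592481] (array([0.5683, 0.1146]), 254, 0.0308, np.float64(0.0773))
[0.57244036 0.0559728 ] (array([0.5701, 0.0545]), 225, 0.0312, np.float64(0.0625))
52.7833
```

View pics/s5.png

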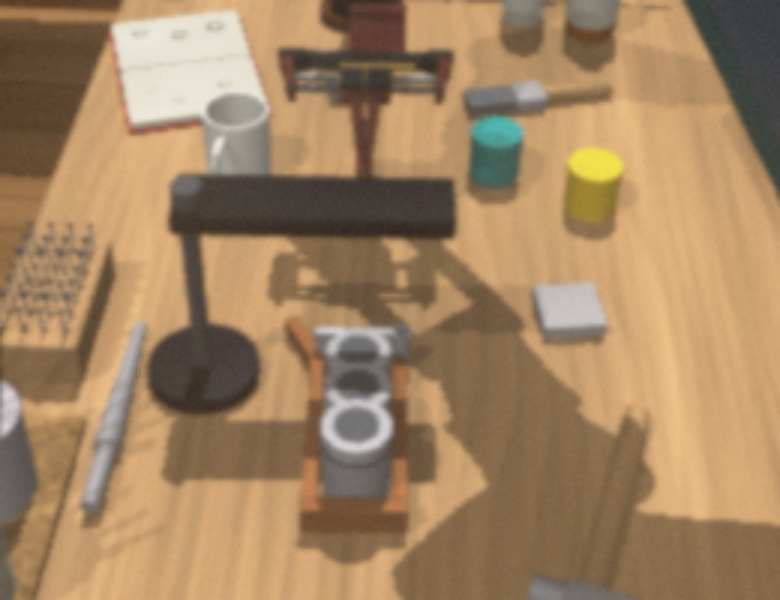

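The gate now lies straight across the mouth, from (317,331) to (405,331), and the fingertip stopped at -19.8 mm where -19 mm was predicted. All three canisters are home, so I'm handing the job in.

```bash
python3 -c "
from bench import *
print(close_job(),current_clock())"
```

```text
the job is handed in; nothing more can be done
the job is handed in; nothing more can be done
```

All three canisters are home in order (tall, middle, short) with the gate shut behind them; I gripped each near the bench to slide it to the rack mouth, then pushed it in, and handed the job in after about 53 s (no verdict came back).

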